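# Pack the levelling wedges head to tail into their tray

### The job

Fill the black tray with the three loose blue wedges, packing them head to tail next to the one already in it: thick and thin ends alternate, so that all four lie side by side, flat on the tray floor with their grip ribs up. Let go of them and leave the other things on the bench where they are.

Things in the scene. Friction and masses are not known exactly. Their poses are not given: they have to be found in the camera images.
- tray_in (a point): black open tray, fixed. The point is the centre of its inner floor, 5 mm above the bench. Inside 148 mm (x) by 152 mm (y); walls 5 mm thick, 29 mm above that floor. Wedges lie along its x. Wedge 0 starts along the -y wall, straight side to the wall, thin end to +x. Packed evenly, the wedge centres lie at y = -56.4, -18.8, +18.8, +56.4 mm, with 1.6 mm of play at each face
- wedge0_mid (a point): wedge already in the tray: blue, a right trapezium from above, 140 mm long, 36 high, 52 wide at the thick end, 20 at the thin end, 0.2 kg. Point: half-way along and up, mid local width. x points along it to the thin end, z up. Straight side at y = -18 mm; slanting side from y = +34 (thick end, x = -70) to y = +2 (thin end, x = +70). Underside edges bevelled 4 mm. A grip rib stands on top (see wedge 1)
- wedge1_mid (a point): loose wedge lying on the bench, rib up; shape and axes as wedge 0. Grip rib on the top of every wedge: parallel-sided, 36 mm long (x), 20 wide (y), 28 high, centred at x = -28, y = +3 mm (near the thick end); it rises from 36 to 64 mm above the wedge's underside
- wedge2_mid (a point): loose wedge lying on the bench, rib up; shape, rib and axes as wedges 0 and 1
- wedge3_mid (a point): loose wedge lying on the bench, rib up; shape, rib and axes as wedges 0 and 1
- coupling0_mid (a point): bystander: copper pipe coupling standing on end, 40 mm across, 45 mm high; the point is its middle
- coupling1_mid (a point): bystander: copper pipe coupling standing on end, 46 mm across, 50 mm high; the point is its middle
- coupling2_mid (a point): bystander: copper pipe coupling standing on end, 40 mm across, 40 mm high; the point is its middle
- tape_mid (a point): bystander: brown roll of tape lying flat, 100 mm across, 48 mm high; the point is its middle
- carton_mid (a point): bystander: small cardboard carton, 80 x 140 x 60 mm; the point is its middle
- scanner_mid (a point): bystander: grey and black hand scanner, about 165 x 66 x 42 mm; the point is its middle
There are look-alikes about, which are no part of the job. Leave any pink or turquoise look-alike of the part that bears wedge2_mid alone.

How it is judged:
By the outcome, as a careful person would: the job done as asked, in the order asked, and still so for the second after the job is handed in, with the robot touching nothing.
It also fails if it takes over 72 s, if anything falls off the work surface, if the arm or the gripper's body presses on something with over 40 N, if the wrist force passes 120 N, or if a joint passes its speed limit or range.

### The arm

A 7-joint arm with a two-finger parallel gripper is mounted at the origin on the work surface. World frame = base frame: x ahead of the robot, y to its left, z up, the work surface at z = 0. Lengths are in m, angles in rad, forces in N, time in s.
With the tool pointing down it reaches from about 0.425 to 0.925 m from the base axis. Payload 6.8 kg.
Tool frame: the origin (TCP) lies on the mounting face of the last link; the fingertips stand 173 mm ahead of it and the grasp point (between the pads) lies 155 mm ahead of it (grip_point_offset is the distance from the TCP to the grasp point, in m); x points along the fingers, z is the direction in which the jaws open and shut, and the axes are right-handed (so a half turn about x gives the same grasp; the last joint's range is limited). The gripper opens to 85 mm and grips with 20 to 120 N. Pads are 22 mm wide; open, the fingers measure 114 mm over their backs; the gripper's body (76 mm by 85 mm) begins 54 mm behind the grasp point. The pads swing forward as they close: fully open they stand 13 mm farther back than shut.
Start: joints at [-1.388, 0.477, 0.022, 1.555, -0.011, 1.109, -0.083], TCP at [0.194, 0.647, 0.405] pointing down, gripper open.
Joint ranges: [-2.96, 2.96], [-0.34, 2.1], [-1.41, 1.46], [0.24, 2.44], [-1.37, 4.51], [0.17, 1.92], [-2.96, 2.96]. Speed limits (rad/s): [2.39, 2.39, 3.14, 3.14, 3.14, 3.14, 3.14].

### API

Orientations are given as a rotation vector (axis times angle).
In Python, from bench import * gives the robot as it stands. The module is installed in compiled form; this text tells all that it offers.
- The arm moves only by the tool servo_tool, never from a script. Its argument "motion" is a list of rows, each a list of 5 numbers: the shift along the tool's x, y, z in m, then the turn about the tool's x in degrees, then the gripper command: -1 is fully open, 1 is shut, values between are in proportion. In form: [[dx, dy, dz, turn, fingers], ...]. A call has 1 to 8 rows; each row is the pose to reach, as a shift and turn from the pose measured when the call began, along the tool's axes at that moment; what a row does not reach only later rows make up. A row lasts 1/10 s, in which the tool goes at most 50 mm and 8.59 degrees, less where a joint would pass 70% of its speed; a pose out of reach is approached as far as the arm can. A call with a gripper value outside its range is refused whole. The fingers move at their own pace and stop on an object; "force" is the grip in N (left out, the last holds). Time passes only in rows, so rows that repeat a pose let the fingers close. It gives the time, the measured TCP pose, the force and the opening at its end, in the units of the state.
- get_obs(): the state, without advancing time (a new reading comes with each control period).
- grab_frame(name): name is "scene" or "side" or "wrist"; returns the picture (420x560x3 uint8, red, green, blue); there is no depth.
- camera_params(name): a dict with "mtx" (3x3 intrinsics, pixels), "world_to_cam" (4x4, takes a point from world to camera coordinates); the wrist camera has in their place "T_tool_cam" (4x4, takes a point from camera to tool coordinates, whose origin is the TCP and whose axes are the tool frame's). Camera axes: x right, y down, z forward; pixel columns grow to the right and rows downward; lengths in m; the calibration is good to about 2 mm. The wrist camera is an equidistant fisheye: a pixel r from the principal point sees the ray r / f radians off the axis. A picture is of the moment at which its call begins: read the wrist's pose just before it. camera_params takes no time and is no camera call.
- hand_in(): hands the job in, once; it reports no verdict.
The state is a dict: "clock": time; "joints": joint angles; "qvel": joint speeds; "tau": joint torques, N m; "tcp_pos": TCP position; "orientation": TCP orientation; "contact_force": force on the tool from outside, world axes, zero at the start; "moment": the same for the moment, N m; "grip_width": finger opening in m.
Only numpy, scipy, OpenCV 4.12 (cv2) and the standard library are available. Lean on these libraries where they do the work, as an engineer would, in place of code of your own. Each camera call takes 0.05 s, during which the arm holds its last target. There are 200 camera calls.

## Working session

There is one attempt and no reset: what is moved stays moved. The work goes in short steps, Python scripts to look and compute and a tool call to move; the robot and the scene stay as the last step left them, time stands still between calls to the robot, and variables do not carry over. Pictures are saved under pics/ and viewed, about 8 in all and at most 12, crops included, and the job is handed in when it is done.

Besides the shell and the picture viewer there is one more tool, called by a JSON object that holds its "fn" and its "kwargs". servo_tool: Moves the arm, as the interface text tells. Its arguments: {"type":"object","properties":{"motion":{"type":"array","items":{"type":"array","items":{"type":"number"}}},"force":{"type":"number"}},"required":["motion"]}

```bash
mkdir -p pics; python3 - <<'E'
from bench import *
import cv2, numpy as np
o=get_obs(); print(o)
for n in("scene","side"):
    f=grab_frame(n); cv2.imwrite(f"pics/{n}0.png",cv2.cvtColor(f,cv2.COLOR_RGB2BGR)); print(camera_params(n))
print(camera_params("wrist"))
f=grab_frame("wrist"); cv2.imwrite("pics/wrist0.png",cv2.cvtColor(f,cv2.COLOR_RGB2BGR))
E
```

```text
{'clock': 0.0, 'joints': array([-1.38815846,  0.47781269,  0.02233456,  1.55649638, -0.01152778,
        1.10932457, -0.08308057]), 'qvel': array([ 0.00022367, -0.00023998,  0.00280072,  0.00039081, -0.00011981,
        0.00030884,  0.00158292]), 'tau': array([-1.85780627e-04, -5.96476150e+01,  1.60775285e+00, -2.81182677e+01,
        1.24316677e-02,  9.56623204e-03,  6.33424875e-06]), 'tcp_pos': array([0.19339741, 0.64639285, 0.40369791]), 'orientation': array([-0.99366979,  1.33431309,  0.99161893]), 'contact_force': array([-0.55106342, -0.49045417, -0.41211746]), 'moment': array([-0.07619411, -0.01635518, -0.00259207]), 'grip_width': 0.08548413961036543}
{'mtx': array([[523.21172258,   0.        , 281.61917063],
       [  0.        , 523.21172258, 213.75607049],
       [  0.        ,   0.        ,   1.        ]]), 'world_to_cam': array([[-0.68009186,  0.73296672, -0.01532479,  0.33880968],
       [ 0.59965722,  0.54413031, -0.58679931, -0.25592867],
       [-0.42176568, -0.40826705, -0.80958738,  1.48041751],
       [ 0.        ,  0.        ,  0.        ,  1.        ]])}
{'mtx': a
[... 234 characters left out ...]
    [-0.41635755, -0.48979468, -0.76599449,  0.26015121],
       [ 0.47111775,  0.60434367, -0.64250821,  0.74452396],
       [ 0.        ,  0.        ,  0.        ,  1.        ]])}
{'mtx': array([[325.1922621 ,   0.        , 283.85645612],
       [  0.        , 325.1922621 , 206.33757593],
       [  0.        ,   0.        ,   1.        ]]), 'T_tool_cam': array([[ 1.45516035e-04, -2.66436222e-01,  9.63852540e-01,
         3.08582593e-02],
       [ 1.37117613e-04, -9.63852536e-01, -2.66436241e-01,
         6.70627524e-02],
       [ 9.99999980e-01,  1.70931905e-04, -1.03722901e-04,
         5.13800306e-04],
       [ 0.00000000e+00,  0.00000000e+00,  0.00000000e+00,
         1.00000000e+00]])}
```

View pics/scene0.png

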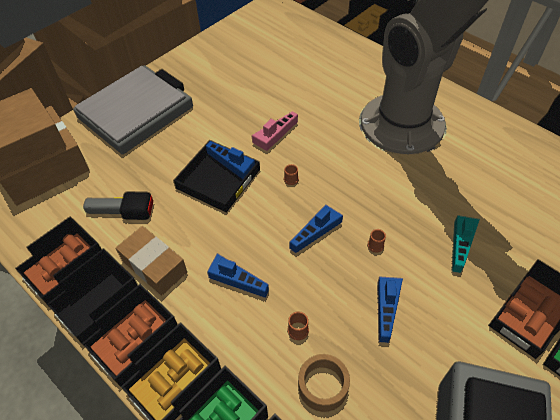

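View pics/side0.png

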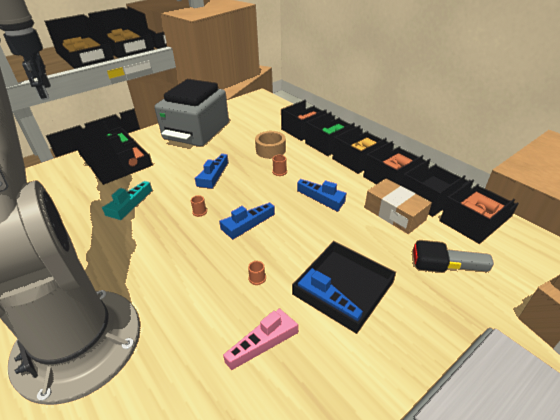

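Scene view: three blue wedges are loose at (316,229), (238,276) and (390,309), and wedge 0 is in the tray at (230,157). The look-alikes are pink (275,130) and turquoise (464,243). The side view shows the same blue wedges at (247,218), (322,192), (211,170), with wedge 0 at (330,294).

```bash
cat > h.py <<'E'
from bench import *
import cv2, numpy as np
from scipy.spatial.transform import Rotation as R
def cam(n):
    p=camera_params(n)
    if n!="wrist":
        W=np.linalg.inv(p["world_to_cam"]); return p["mtx"],W
    o=get_obs(); T=np.eye(4); T[:3,:3]=R.from_rotvec(o["orientation"]).as_matrix(); T[:3,3]=o["tcp_pos"]
    return p["mtx"],T@p["T_tool_cam"]
def cast(n,c,uv,z):
    K,W=c; uv=np.asarray(uv,float).reshape(-1,2)
    d=np.c_[(uv[:,0]-K[0,2])/K[0,0],(uv[:,1]-K[1,2])/K[1,1]]
    if n=="wrist":
        r=np.linalg.norm(d,axis=1,keepdims=True); d=np.c_[d/np.maximum(r,1e-9)*np.sin(r),np.cos(r)]
    else: d=np.c_[d,np.ones(len(d))]
    d=d@W[:3,:3].T; t=(z-W[2,3])/d[:,2]
    return (W[:3,3]+d*t[:,None])[:,:2]
def blue(f):
    h=cv2.cvtColor(f,cv2.COLOR_RGB2HSV); return cv2.inRange(h,(105,120,40),(125,255,255)),h
E
python3 - <<'E'
from h import *
print(R.from_rotvec(get_obs()["orientation"]).as_matrix().round(3))
for n in("scene","side"):
    f=cv2.cvtColor(cv2.imread(f"pics/{n}0.png"),cv2.COLOR_BGR2RGB); m,h=blue(f); c=cam(n)
    k,l,s,ce=cv2.connectedComponentsWithStats(m)
    for i in range(1,k):
        if s[i,4]<150: continue
        v=h[...,2][l==i]; print(n,ce[i].round(),s[i,4],"xy@.03",cast(n,c,ce[i],.03).round(3),np.histogram(v,bins=range(40,260,20))[0])
# enlarged mosaic
f=cv2.imread("pics/scene0.png"); g=cv2.imread("pics/side0.png")
a=cv2.resize(f[130:350,170:410],None,fx=3,fy=3,interpolation=cv2.INTER_CUBIC)[:600]
b=cv2.resize(f[130:220,165:275],(800,600)); cv2.imwrite("pics/a.png",cv2.resize(f[130:350,165:415],(680,598),interpolation=cv2.INTER_CUBIC))
E
```

```text
[[-0.    -0.958  0.287]
 [-0.001  0.287  0.958]
 [-1.    -0.    -0.001]]
scene [216.  10.] 877 xy@.03 [[ 0.    -0.763]] [872   5   0   0   0   0   0   0   0   0]
scene [231. 159.] 827 xy@.03 [[ 0.434 -0.239]] [258 160  47  50  84 227   1   0   0   0]
scene [317. 227.] 925 xy@.03 [[0.448 0.068]] [212 211  38  44  52 341  27   0   0   0]
scene [234. 276.] 1067 xy@.03 [[0.671 0.018]] [118 331  48  45  80 401  44   0   0   0]
scene [388. 303.] 928 xy@.03 [[0.496 0.309]] [ 55 133  54  51  77 511  47   0   0   0]
side [211. 172.] 576 xy@.03 [[0.483 0.294]] [  0 121  31  46 160  33  20 162   3   0]
side [323. 193.] 788 xy@.03 [[0.663 0.006]] [  0   6  80 348  53  50  23 219   9   0]
side [245. 220.] 944 xy@.03 [[0.438 0.055]] [  0   6  88 415  52  48  37 297   1   0]
side [327. 292.] 1180 xy@.03 [[ 0.44  -0.239]] [  5  41  75 206 112  69  99 564   9   0]
```

View pics/a.png

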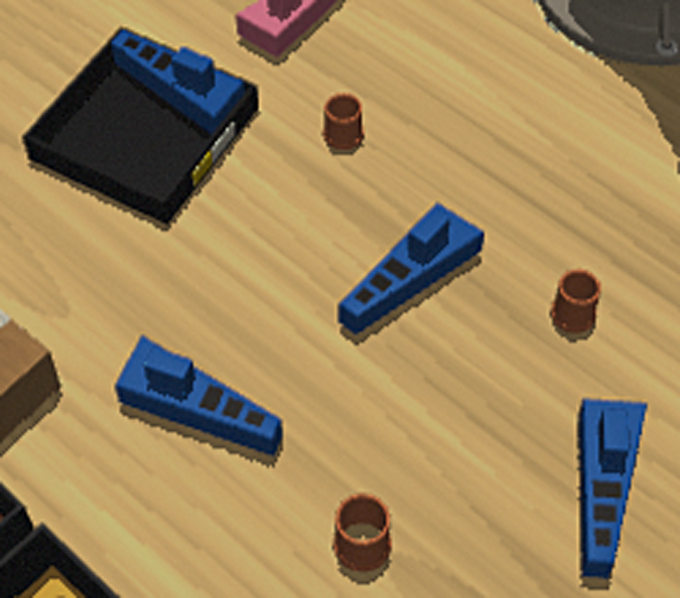

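The crop confirms three rib-up blue wedges (full-image pixels): thick ends near (335,210), (214,262) and (391,277), thin ends toward (293,242), (267,289) and (384,340). The tray rim corners in the crop are at (122,30), (257,90), (168,222) and (25,140).

```bash
python3 - <<'E'
from h import *
c=cam("scene")
def cr(p): return np.array(p,float)/2.72+[165,130]
for n,p in dict(A=[(438,205),(484,235),(340,302),(355,308)],B=[(145,338),(118,382),(282,428),(275,440)],C=[(583,400),(646,403),(585,568),(607,568)]).items():
    q=cast("scene",c,cr(p),.036); a=q[:2].mean(0); b=q[2:].mean(0); print(n,q.round(3).tolist(),"mid",((a+b)/2).round(3),"dir",np.degrees(np.arctan2(*(b-a)[::-1])).round(1),"len",np.linalg.norm(b-a).round(3))
q=cast("scene",c,cr([(122,30),(257,90),(168,222),(25,140)]),.034); print(q.round(3),q.mean(0),np.linalg.norm(np.roll(q,-1,0)-q,axis=1))
d=np.roll(q,-1,0)-q; print(np.degrees(np.arctan2(d[:,1],d[:,0])))
E
```

```text
A [[0.387, 0.045], [0.385, 0.096], [0.522, 0.05], [0.518, 0.063]] mid [0.453 0.063] dir -6.0 len 0.135
B [[0.659, -0.047], [0.703, -0.033], [0.642, 0.096], [0.654, 0.099]] mid [0.664 0.029] dir 103.3 len 0.141
C [[0.46, 0.259], [0.428, 0.298], [0.574, 0.346], [0.563, 0.358]] mid [0.506 0.315] dir 30.5 len 0.145
[[ 0.43  -0.326]
 [ 0.397 -0.172]
 [ 0.562 -0.121]
 [ 0.586 -0.289]] [ 0.49354681 -0.22681379] [0.15744236 0.17225815 0.16904172 0.16026151]
[ 102.11311257   16.91724961  -81.76183921 -166.73787919]
```

{"fn": "servo_tool", "kwargs": {"motion": [[0.03, -0.393, -0.243, 0, -1], [0.03, -0.393, -0.243, 0, -1], [0.03, -0.393, -0.243, 0, -1], [0.03, -0.393, -0.243, 0, -1], [0.03, -0.393, -0.243, 0, -1], [0.03, -0.393, -0.243, 0, -1], [0.03, -0.393, -0.243, 0, -1], [0.03, -0.393, -0.243, 0, -1]]}}

```text
clock: 0.95
tcp_pos: [0.4594, 0.3464, 0.3783]
orientation: [-0.993, 1.334, 0.992]
contact_force: [1.0, 0.5, 0.4]
grip_width: 0.0853
```

{"fn": "servo_tool", "kwargs": {"motion": [[0.03, -0.036, -0.017, 0, -1], [0.03, -0.036, -0.017, -8, -1], [0.03, -0.036, -0.017, -16, -1], [0.03, -0.036, -0.017, -24, -1], [0.03, -0.036, -0.017, -32, -1], [0.03, -0.036, -0.017, -40, -1], [0.03, -0.036, -0.017, -48, -1], [0.03, -0.036, -0.017, -54, -1]]}}

```text
clock: 1.75
tcp_pos: [0.4889, 0.3196, 0.3481]
orientation: [-1.675, 0.825, 1.675]
contact_force: [0.5, -0.3, -1.1]
grip_width: 0.085
```

```bash
python3 - <<'E'
from h import *
o=get_obs(); print(o["joints"].round(3),o["tcp_pos"],R.from_rotvec(o["orientation"]).as_matrix().round(3))
c=cam("wrist"); f=grab_frame("wrist"); cv2.imwrite("pics/w1.png",cv2.cvtColor(f,cv2.COLOR_RGB2BGR))
m,h=blue(f); k,l,s,ce=cv2.connectedComponentsWithStats(m)
for i in range(1,k):
    if s[i,4]<150: continue
    v=h[...,2][l==i]; print(ce[i].round(),s[i],"xy@.036",cast("wrist",c,ce[i],.036).round(3),np.histogram(v,bins=range(40,260,20))[0])
E
```

```text
[-0.642  0.39  -0.056  1.831  0.028  0.923  1.518] [0.48892507 0.3195599  0.34809159] [[-0.001 -0.792 -0.611]
 [-0.002 -0.611  0.792]
 [-1.     0.002 -0.001]]
[89. 31.] [  55    0   72   75 1266] xy@.036 [[0.473 0.066]] [  2  18 112 134 179 816   5   0   0   0]
[272. 177.] [ 249  125   56  147 4509] xy@.036 [[0.483 0.301]] [   2  154 4322   23    8    0    0    0    0    0]
[ 17. 173.] [  0 151  36  41 529] xy@.036 [[0.652 0.062]] [  0   0   8  59  74 382   6   0   0   0]
```

View pics/w1.png

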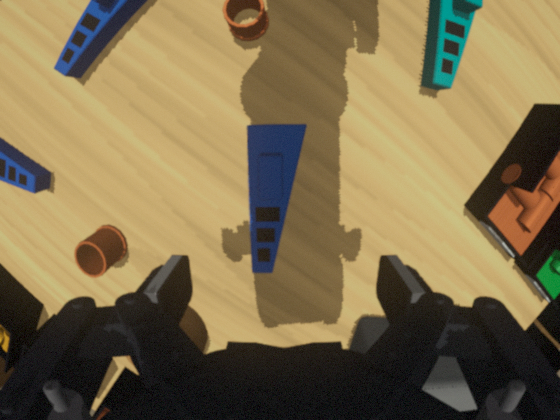

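Wrist view: wedge C lies mid-picture with its thick end at (276,125), thin end at (262,272) and rib around (271,170). The turquoise look-alike is at (450,45) and is a different part.

```bash
cat >> h.py <<'E'
def quads(n,f,z=.036,c=None,amin=400):
    """blue blobs -> top outline quads -> wedge poses (mid, yaw deg, sizes thick/thin/straight)"""
    c=c or cam(n); m,_=blue(f); m=cv2.morphologyEx(m,cv2.MORPH_CLOSE,np.ones((15,15),np.uint8))
    out=[]
    for k in cv2.findContours(m,cv2.RETR_EXTERNAL,cv2.CHAIN_APPROX_NONE)[0]:
        if cv2.contourArea(k)<amin: continue
        x,y,w,h=cv2.boundingRect(k)
        edge=x<2 or y<2 or x+w>558 or y+h>418
        P=cast(n,c,k[:,0],z); q=cv2.approxPolyN((P*1000).astype(np.float32).reshape(-1,1,2),4,ensure_convex=True).reshape(4,2)/1000.
        L=np.linalg.norm(np.roll(q,-1,0)-q,axis=1); i=min((0,1),key=lambda i:L[i]+L[i+2])
        j=i if L[i]>L[i+2] else i+2
        q=np.roll(q,-j,0)   # q0q1 thick, q2q3 thin ; sides q1q2, q3q0
        t=q[1]-q[0]; t/=np.linalg.norm(t)
        s0=q[3]-q[0]; s1=q[2]-q[1]
        str0=abs(s0@t)/np.linalg.norm(s0)<abs(s1@t)/np.linalg.norm(s1)
        s=s0 if str0 else s1; yaw=np.degrees(np.arctan2(s[1],s[0])); mid=q.mean(0)
        ydir=np.array([-np.sin(np.radians(yaw)),np.cos(np.radians(yaw))]); 
        o=np.roll(np.linalg.norm(np.roll(q,-1,0)-q,axis=1),0)
        ori=np.sign(((q[1]-q[0]) if str0 else (q[0]-q[1]))@ydir)  # must be +1
        out.append((mid,yaw,o.round(4),ori,edge,k))
        print(n,"mid",mid.round(4),"yaw",yaw.round(1),"rib",(mid+rot(yaw,[-.028,.003])).round(4),"L",o.round(3),"ok",ori,"edge",edge,"px",(x+w//2,y+h//2))
    return out
def rot(yaw,v):
    a=np.radians(yaw); return np.array([np.cos(a)*v[0]-np.sin(a)*v[1],np.sin(a)*v[0]+np.cos(a)*v[1]])
def move(xy,toolyaw,z):
    """shift/turn in tool axes for target TCP xy, tool z yaw, TCP z"""
    o=get_obs(); M=R.from_rotvec(o["orientation"]).as_matrix()
    d=np.array([*xy,z])-o["tcp_pos"]; cur=np.degrees(np.arctan2(M[1,2],M[0,2]))
    tr=-(toolyaw-cur); print("clk",o["clock"],"tcp",o["tcp_pos"].round(4),"tooly",cur.round(1),"shift",(M.T@d).round(4),"turn",((tr+180)%360-180).round(1),"q7",o["joints"][6].round(2),"F",o["contact_force"].round(1),"w",o["grip_width"].round(3))
E
python3 - <<'E'
from h import *
f=cv2.cvtColor(cv2.imread("pics/w1.png"),cv2.COLOR_BGR2RGB)
Q=quads("wrist",f)
for q in Q:
    if not q[4]: move(q[0]+rot(q[1],[-.028,.003]),q[1]+90,.228)
for n in("scene","side"):
    g=cv2.cvtColor(cv2.imread(f"pics/{n}0.png"),cv2.COLOR_BGR2RGB); quads(n,g)
E
```

```text
wrist mid [0.6549 0.0615] yaw 114.7 rib [0.6639 0.0348] L [0.037 0.063 0.02  0.068] ok 1.0 edge True px (18, 171)
wrist mid [0.5028 0.3124] yaw 38.1 rib [0.4789 0.2975] L [0.049 0.135 0.018 0.142] ok 1.0 edge False px (277, 198)
wrist mid [0.481  0.0632] yaw 7.8 rib [0.4529 0.0624] L [0.057 0.076 0.018 0.101] ok 1.0 edge True px (95, 37)Traceback (most recent call last):
  File "<stdin>", line 5, in <module>
  File "h.py", line 48, in move
    tr=-(toolyaw-cur); print("clk",o["clock"],"tcp",o["tcp_pos"].round(4),"tooly",cur.round(1),"shift",(M.T@d).round(4),"turn",((tr+180)%360-180).round(1),"q7",o["joints"][6].round(2),"F",o["contact_force"].round(1),"w",o["grip_width"].round(3))
                                                                                                                                                                                                                            ^^^^^^^^^^^^^^^^^^^^^
AttributeError: 'float' object has no attribute 'round'
```

```bash
sed -i 's/o\["grip_width"\].round(3)/round(float(o["grip_width"]),3)/' h.py; python3 - <<'E'
from h import *
move(np.array([.5028,.3124])+rot(38.1,[-.028,.003]),128.1,.214)
E
```

```text
clk 1.8 tcp [0.489  0.3195 0.3481] tooly 127.9 shift [ 0.1342  0.0212 -0.0111] turn -0.2 q7 1.52 F [-0.4  0.2  0.3] w 0.085
```

{"fn": "servo_tool", "kwargs": {"motion": [[0.05, 0.021, -0.011, 0, -1], [0.09, 0.021, -0.011, 0, -1], [0.134, 0.021, -0.011, 0, -0.2], [0.134, 0.021, -0.011, 0, -0.2], [0.134, 0.021, -0.011, 0, 1], [0.134, 0.021, -0.011, 0, 1], [0.134, 0.021, -0.011, 0, 1], [0.134, 0.021, -0.011, 0, 1]], "force": 50}}

```text
clock: 2.6
tcp_pos: [0.4801, 0.2985, 0.2169]
orientation: [-1.679, 0.818, 1.674]
contact_force: [0.4, -0.4, 8.4]
grip_width: 0.0189
```

{"fn": "servo_tool", "kwargs": {"motion": [[-0.05, 0, 0, 0, 1], [-0.09, 0.02, -0.024, 0, 1], [-0.12, 0.05, -0.059, 0, 1], [-0.15, 0.08, -0.094, 0, 1], [-0.17, 0.11, -0.129, 0, 1], [-0.18, 0.14, -0.164, 0, 1], [-0.18, 0.17, -0.2, 0, 1], [-0.18, 0.2, -0.235, 0, 1]]}}

```text
clock: 3.4
tcp_pos: [0.4654, -0.0096, 0.3984]
orientation: [-1.681, 0.815, 1.671]
contact_force: [0.9, -0.6, -3.0]
grip_width: 0.019
```

{"fn": "servo_tool", "kwargs": {"motion": [[0, 0.03, -0.035, 0, 1], [0, 0.06, -0.07, 0, 1], [0, 0.06, -0.07, 0, 1], [0, 0.06, -0.07, 0, 1]]}}

```text
clock: 3.8
tcp_pos: [0.4604, -0.1026, 0.399]
orientation: [-1.679, 0.817, 1.667]
contact_force: [0.3, 1.1, -1.6]
grip_width: 0.0191
```

```bash
python3 - <<'E'
from h import *
move([.49,-.227],13,.3)
c=cam("wrist"); np.save("c2.npy",c[1]); f=grab_frame("wrist"); cv2.imwrite("pics/w2.png",cv2.cvtColor(f,cv2.COLOR_RGB2BGR))
quads("wrist",f,.041,c)
E
```

```text
clk 3.8 tcp [ 0.4604 -0.1026  0.399 ] tooly 127.7 shift [ 0.0989  0.0534 -0.1162] turn 114.7 q7 2.35 F [ 0.3  1.1 -1.6] w 0.019
wrist mid [0.4421 0.0571] yaw -176.9 rib [0.4703 0.0557] L [0.102 0.07  0.06  0.15 ] ok 1.0 edge False px (401, 251)
wrist mid [ 0.5389 -0.0449] yaw 39.7 rib [ 0.5155 -0.0605] L [0.113 0.225 0.055 0.232] ok 1.0 edge False px (294, 256)
wrist mid [ 0.4359 -0.2503] yaw -77.2 rib [ 0.4326 -0.2223] L [0.054 0.139 0.02  0.144] ok 1.0 edge False px (191, 88)
```

View pics/w2.png

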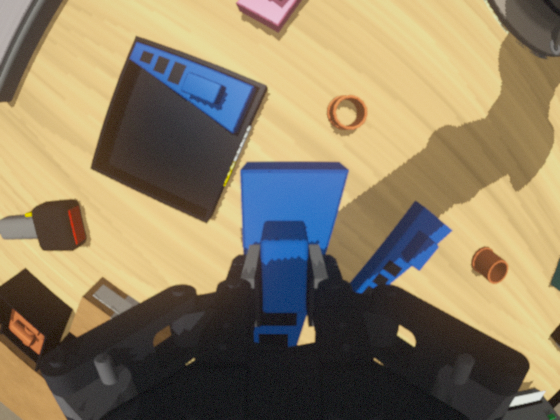

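Wrist view 2: the held wedge is centred at (290,250). The tray's outer rim corners are near (137,38), (267,86), (209,221) and (92,168), with wedge 0 along the upper edge.

```bash
python3 - <<'E'
from h import *
K,_=cam("wrist"); c=(K,np.load("c2.npy"))
f=cv2.cvtColor(cv2.imread("pics/w2.png"),cv2.COLOR_BGR2RGB); h=cv2.cvtColor(f,cv2.COLOR_RGB2HSV)
m=cv2.inRange(h,(0,0,0),(180,255,58))|blue(f)[0]; m[:,285:]=0; m[230:]=0;m=cv2.morphologyEx(m,cv2.MORPH_OPEN,np.ones((5,5)))
ks=cv2.findContours(m,cv2.RETR_EXTERNAL,cv2.CHAIN_APPROX_NONE)[0]
k=max((k for k in ks if cv2.pointPolygonTest(k,(170,130),False)>0),key=cv2.contourArea)
for name,p in(("poly",cv2.approxPolyN(k,4,ensure_convex=True).reshape(4,2)),("man",np.array([(137,38),(267,86),(209,221),(92,168)]))):
    q=cast("wrist",c,p,.034); d=np.roll(q,-1,0)-q
    print(name,p.tolist(),q.round(4).tolist(),"ctr",q.mean(0).round(4),"L",np.linalg.norm(d,axis=1).round(4),"ang",(np.degrees(np.arctan2(d[:,1],d[:,0]))%90).round(1))
# tray centre implied by wedge0 if touching / evenly set
for py in(-.0564,-.058): print("from wedge0",(np.array([.4359,-.2503])-rot(-77.2,[0,py])).round(4))
E
```

```text
poly [[177, 130], [161, 160], [148, 149], [153, 127]] [[0.4864, -0.2265], [0.5238, -0.2233], [0.5228, -0.2428], [0.4995, -0.2514]] ctr [ 0.5081 -0.236 ] L [0.0376 0.0195 0.0248 0.0282] ang [ 4.9 87.1 20.2 27.9]
man [[137, 38], [267, 86], [209, 221], [92, 168]] [[0.4309, -0.3281], [0.3942, -0.1766], [0.5474, -0.141], [0.5845, -0.2929]] ctr [ 0.4893 -0.2347] L [0.1558 0.1573 0.1564 0.1576] ang [13.6 13.1 13.7 12.9]
from wedge0 [ 0.4909 -0.2378]
from wedge0 [ 0.4925 -0.2375]
```

```bash
python3 - <<'E'
import cv2,numpy as np
f=cv2.imread("pics/w2.png")[25:240,75:285]
g=cv2.resize(f,(586,600),interpolation=cv2.INTER_CUBIC).astype(float)
g=255*(g/255)**.45
cv2.imwrite("pics/a2.png",g.astype(np.uint8)); print(600/215,586/210)
E
```

```text
2.7906976744186047 2.7904761904761903
```

View pics/a2.png

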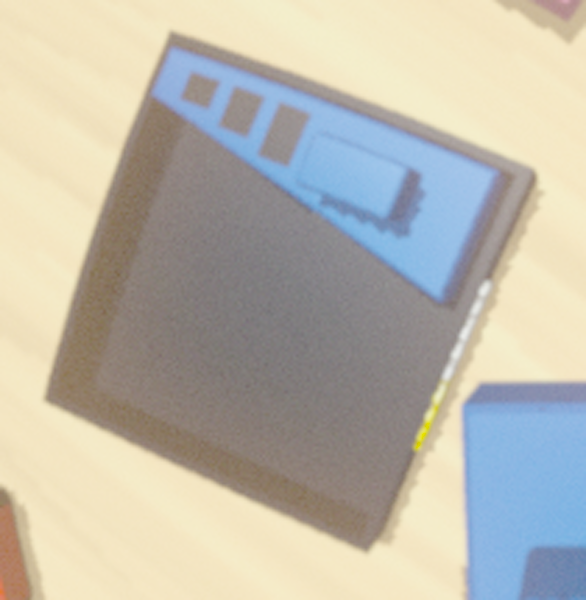

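```bash
python3 - <<'E'
from h import *
K,_=cam("wrist"); c=(K,np.load("c2.npy"))
print("cam",c[1][:3,3].round(3))
a=np.radians(-76.9); X=np.array([np.cos(a),np.sin(a)]); Y=np.array([-X[1],X[0]]); O=np.array([.4909,-.2378])
for nm,p,z in(("TLrim",(172,33),.034),("BLrim",(46,400),.034),("BLfloor",(97,388),.005),("BRfloor",(365,512),.005),("BR",(371,550),.034),("BR0",(371,550),0),("TR",(533,168),.034),("TR0",(533,168),0),("TRin?",(503,174),.034),("label",(486,283),.034),("label",(415,450),.034),("label0",(486,283),0.03),("wTopthick",(500,175),.041),("wthick2",(443,303),.041),("wthin",(170,47),.041),("wthin2",(153,96),.041)):
    q=cast("wrist",c,np.array(p)/2.7905+[75,25],z)[0]; print(nm,z,q.round(4),"tray xy",((q-O)@X*1000).round(1),((q-O)@Y*1000).round(1))
for n,uvs in(("scene",[(122,30),(257,90),(168,222),(25,140)]),):
    for u in uvs:
        q=cast(n,cam(n),np.array(u)/2.72+[165,130],.034)[0]; print(n,((q-O)@X*1000).round(1),((q-O)@Y*1000).round(1))
E
```

```text
cam [ 0.408 -0.143  0.368]
TLrim 0.034 [ 0.43   -0.3294] tray xy 75.4 -80.0
BLrim 0.034 [ 0.5853 -0.2934] tray xy 75.5 79.4
BLfloor 0.005 [ 0.5795 -0.2858] tray xy 66.8 75.4
BRfloor 0.005 [ 0.5489 -0.1527] tray xy -69.8 75.8
BR 0.034 [ 0.5492 -0.1413] tray xy -80.8 78.7
BR0 0 [ 0.5636 -0.1411] tray xy -77.7 92.8
TR 0.034 [ 0.3942 -0.1779] tray xy -80.2 -80.6
TR0 0 [ 0.3928 -0.1815] tray xy -77.1 -82.8
TRin? 0.034 [ 0.4024 -0.1853] tray xy -71.2 -74.3
label 0.034 [ 0.4382 -0.1659] tray xy -82.0 -35.0
label 0.034 [ 0.5052 -0.1502] tray xy -82.1 33.8
label0 0.03 [ 0.4386 -0.1662] tray xy -81.6 -34.7
wTopthick 0.041 [ 0.4035 -0.1851] tray xy -71.2 -73.2
wthick2 0.041 [ 0.4527 -0.1736] tray xy -71.2 -22.7
wthin 0.041 [ 0.4345 -0.3226] tray xy 69.8 -74.2
wthin2 0.041 [ 0.4537 -0.3166] tray xy 68.3 -54.1
scene 71.6 -79.3
scene -85.8 -76.6
scene -97.3 95.3
scene 71.1 80.9
```

{"fn": "servo_tool", "kwargs": {"motion": [[0, 0.027, -0.109, 8, 1], [0, 0.027, -0.109, 16, 1], [0, 0.027, -0.109, 25, 1], [0.01, 0.027, -0.109, 33, 1], [0.02, 0.027, -0.109, 42, 1], [0.03, 0.027, -0.109, 50, 1], [0.03, 0.027, -0.109, 59, 1], [0.03, 0.027, -0.109, 67, 1]]}}

```text
clock: 4.65
tcp_pos: [0.5072, -0.2014, 0.3685]
orientation: [-0.824, 1.4, 0.824]
contact_force: [0.7, 0.8, -1.7]
grip_width: 0.0191
```

```bash
python3 - <<'E'
from h import *
move([.5053,-.2051],13,.275)
E
```

```text
clk 4.65 tcp [ 0.5072 -0.2014  0.3685] tooly 60.7 shift [ 0.0935  0.0002 -0.0048] turn 47.7 q7 1.49 F [ 0.7  0.8 -1.7] w 0.019
```

{"fn": "servo_tool", "kwargs": {"motion": [[0, 0, -0.005, 8.5, 1], [0.01, 0, -0.005, 17, 1], [0.02, 0, -0.005, 25.5, 1], [0.04, 0, -0.005, 34, 1], [0.06, 0, -0.005, 42, 1], [0.08, 0, -0.005, 47.7, 1], [0.0935, 0, -0.005, 47.7, 1], [0.0935, 0, -0.005, 47.7, 1]]}}

```text
clock: 5.45
tcp_pos: [0.5054, -0.2035, 0.2734]
orientation: [-0.178, 1.558, 0.186]
contact_force: [-1.2, 0.9, -2.6]
grip_width: 0.0187
```

```bash
python3 - <<'E'
from h import *
move([.5053,-.2051],13,.275)
c=cam("wrist"); np.save("c3.npy",c[1]); f=grab_frame("wrist"); cv2.imwrite("pics/w3.png",cv2.cvtColor(f,cv2.COLOR_RGB2BGR))
quads("wrist",f,.041,c); quads("wrist",f,.275-.217+.036,c)
E
```

```text
clk 5.45 tcp [ 0.5054 -0.2035  0.2734] tooly 13.3 shift [-0.0016 -0.0016 -0.0004] turn 0.3 q7 0.85 F [-1.2  0.9 -2.6] w 0.019
wrist mid [ 0.4374 -0.2266] yaw -82.0 rib [ 0.4365 -0.1984] L [0.067 0.095 0.042 0.1  ] ok 1.0 edge False px (179, 230)
wrist mid [ 0.5134 -0.2314] yaw -73.9 rib [ 0.5085 -0.2037] L [0.073 0.138 0.035 0.149] ok 1.0 edge False px (294, 254)
wrist mid [ 0.6675 -0.0136] yaw -68.2 rib [0.6599 0.0135] L [0.067 0.066 0.047 0.077] ok 1.0 edge True px (535, 42)
wrist mid [ 0.4514 -0.2031] yaw -82.0 rib [ 0.4505 -0.175 ] L [0.049 0.07  0.031 0.074] ok 1.0 edge False px (179, 230)
wrist mid [ 0.5074 -0.2067] yaw -73.9 rib [ 0.5025 -0.179 ] L [0.054 0.102 0.026 0.11 ] ok 1.0 edge False px (294, 254)
wrist mid [ 0.621  -0.0461] yaw -68.2 rib [ 0.6134 -0.019 ] L [0.05  0.048 0.034 0.057] ok 1.0 edge True px (535, 42)
```

View pics/w3.png

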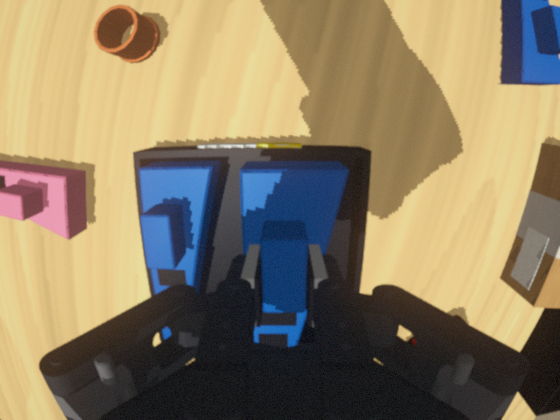

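Wrist view 3: wedge 0's thick end is at (180,165), the held wedge's thick end at (293,168) and the tray rim corners at (136,152) and (368,150). The pink look-alike at (40,195) is outside the tray.

```bash
python3 - <<'E'
from h import *
f=cv2.cvtColor(cv2.imread("pics/w3.png"),cv2.COLOR_BGR2RGB)
h=cv2.cvtColor(f,cv2.COLOR_RGB2HSV)
K,_=cam("wrist"); c=(K,np.load("c3.npy"))
for r in(165,170,175,180,190,200):
    b=blue(f)[0][r,:480]>0; w=(h[r,:480,2]>110)&~b; lab=np.where(b,1,np.where(w,2,0)); e=np.flatnonzero(np.diff(lab)); print(r,[(int(i)+.5,int(lab[i]),int(lab[i+1])) for i in e if 120<i<400])
print([(int(r),f[r,270].tolist()) for r in range(142,186,2)])
a=np.radians(-76.9); X=np.array([np.cos(a),np.sin(a)]); Y=np.array([-X[1],X[0]]); O=np.array([.49,-.2357])
for nm,p,z in(("rimL",(136,152),.034),("rimR",(369,150),.034),("w0a",(142,167),.041),("w0b",(217,162),.041),("heldtopL",(242,175),.0925),("heldtopR",(341,175),.0925),("heldlowR",(347,164),.0605),("heldlowL",(240,163),.0605)):
    q=cast("wrist",c,p,z)[0]; print(nm,((q-O)@X*1000).round(1),((q-O)@Y*1000).round(1))
E
```

```text
165 [(134.5, 2, 0), (190.5, 0, 1), (191.5, 1, 0), (193.5, 0, 1), (194.5, 1, 0), (197.5, 0, 1), (198.5, 1, 0), (202.5, 0, 1), (203.5, 1, 0), (206.5, 0, 1), (209.5, 1, 0), (210.5, 0, 1), (211.5, 1, 0), (254.5, 0, 1), (255.5, 1, 0), (261.5, 0, 1), (262.5, 1, 0), (265.5, 0, 1), (268.5, 1, 0), (272.5, 0, 1), (273.5, 1, 0), (274.5, 0, 1), (275.5, 1, 0), (277.5, 0, 1), (278.5, 1, 0), (282.5, 0, 1), (283.5, 1, 0), (284.5, 0, 1), (291.5, 1, 0), (292.5, 0, 1), (343.5, 1, 0), (370.5, 0, 2)]
170 [(134.5, 2, 0), (138.5, 0, 2), (139.5, 2, 1), (212.5, 1, 0), (238.5, 0, 2), (239.5, 2, 1), (348.5, 1, 0), (370.5, 0, 2)]
175 [(135.5, 2, 0), (138.5, 0, 2), (139.5, 2, 1), (212.5, 1, 0), (215.5, 0, 1), (216.5, 1, 0), (238.5, 0, 2), (239.5, 2, 1), (347.5, 1, 0), (369.5, 0, 2)]
180 [(135.5, 2, 0), (138.5, 0, 2), (139.5, 2, 1), (212.5, 1, 0), (213.5, 0, 1), (215.5, 1, 0), (238.5, 0, 2), (239.5, 2, 1), (346.5, 1, 0), (369.5, 0, 2)]
190 [(136.5, 2, 0), (139.5, 0, 2), (140.5, 2, 1), (214.5, 1, 0), (239.5, 0, 1), (343.5, 1, 0), (368.5, 0, 2)]
200 [(137.5, 2, 0), (140.5, 0, 2), (141.5, 2, 1), (213.5, 1, 0), (239.5, 0, 1), (340.5, 1, 0), (368.5, 0, 2)]
[(142, [147, 122, 61]), (144, [155, 136, 13]), (146, [157, 135, 22]), (148, [94, 77, 39]), (150, [61, 46, 38]), (152, [61, 47, 40]), (154, [58, 47, 37]), (156, [71, 63, 61]), (158, [73, 65, 63]), (160, [64, 57, 61]), (162, [48, 51, 81]), (164, [49, 55, 84]), (166, [40, 52, 84]), (168, [51, 64, 100]), (170, [45, 85, 154]), (172, [53, 103, 173]), (174, [72, 137, 205]), (176, [74, 139, 207]), (178, [74, 137, 207]), (180, [75, 138, 209]), (182, [70, 136, 207]), (184, [70, 135, 207])]
rimL -77.5 -77.7
rimR -77.5 79.8
w0a -67.8 -70.6
w0b -69.8 -18.4
heldtopL -70.1 3.9
heldtopR -70.3 50.7
heldlowR -71.4 59.9
heldlowL -71.6 -1.1
```

```bash
cat >> h.py <<'E'
def tr(n,c,p,z,O=(.49,-.2357),yaw=-76.9):
    a=np.radians(yaw); X=np.array([np.cos(a),np.sin(a)]); Y=np.array([-X[1],X[0]]); q=cast(n,c,p,z)-np.array(O)
    return (np.c_[q@X,q@Y]*1000).round(1).tolist()
E
python3 - <<'E'
from h import *
K,_=cam("wrist"); c=(K,np.load("c3.npy"))
print("rim",tr("wrist",c,[(134.5,165),(370.5,165),(137.5,200),(368.5,200)],.034))
print("w0",tr("wrist",c,[(139,170),(140.5,200)],.041))
print("held",tr("wrist",c,[(239,172),(348,172),(239.5,200),(340.5,200)],.0925))
E
```

```text
rim [[-68.4, -79.6], [-67.5, 81.4], [-43.4, -79.7], [-43.6, 81.4]]
w0 [[-65.9, -73.0], [-45.1, -73.9]]
held [[-71.6, 2.5], [-71.8, 54.0], [-58.0, 2.4], [-58.1, 51.0]]
```

{"fn": "servo_tool", "kwargs": {"motion": [[0.01, -0.0015, -0.0007, 0, 1], [0.025, -0.0015, -0.0007, 0, 1], [0.04, -0.0015, -0.0007, 0, 1], [0.046, -0.0015, -0.0007, 0, 1], [0.051, -0.0015, -0.0007, 0, 1], [0.053, -0.0015, -0.0007, 0, 1], [0.053, -0.0015, -0.0007, 0, 1]]}}

```text
clock: 6.2
tcp_pos: [0.5055, -0.2058, 0.222]
orientation: [-0.177, 1.557, 0.185]
contact_force: [-2.0, 2.0, 2.6]
grip_width: 0.0189
```

{"fn": "servo_tool", "kwargs": {"motion": [[0.0, 0, 0, 0, 0], [0, 0, 0, 0, 0], [0, 0, 0, 0, 0], [-0.045, 0, 0, 0, 0], [-0.09, 0, 0, 0, 0], [-0.12, 0.03, 0.04, -2, -1], [-0.14, 0.06, 0.08, -4, -1], [-0.14, 0.09, 0.12, -7, -1]]}}

```text
clock: 7.0
tcp_pos: [0.5951, -0.1, 0.3657]
orientation: [-0.273, 1.541, 0.279]
contact_force: [1.6, -0.4, -0.3]
grip_width: 0.0834
```

{"fn": "servo_tool", "kwargs": {"motion": [[0, 0.03, 0.04, 0, -1], [0, 0.06, 0.08, 0, -1], [0, 0.075, 0.09, 0, -1], [0, 0.075, 0.09, 0, -1]]}}

```text
clock: 7.4
tcp_pos: [0.6545, 0.0063, 0.3661]
orientation: [-0.278, 1.54, 0.285]
contact_force: [-0.3, 0.0, -1.0]
grip_width: 0.0855
```

```bash
python3 - <<'E'
from h import *
c=cam("wrist"); f=grab_frame("wrist"); cv2.imwrite("pics/w4.png",cv2.cvtColor(f,cv2.COLOR_RGB2BGR))
for q in quads("wrist",f,.036,c):
    if not q[4]: move(q[0]+rot(q[1],[-.028,.003]),q[1]-90,.2145)
E
```

```text
wrist mid [ 0.4637 -0.2048] yaw 18.0 rib [ 0.4361 -0.2105] L [0.107 0.163 0.054 0.149] ok -1.0 edge False px (84, 295)
wrist mid [0.665  0.0241] yaw 111.7 rib [ 0.6726 -0.003 ] L [0.05  0.137 0.019 0.139] ok 1.0 edge False px (290, 176)
wrist mid [0.4566 0.0625] yaw 3.2 rib [0.4285 0.0639] L [0.051 0.137 0.019 0.141] ok 1.0 edge False px (116, 71)
clk 7.45 tcp [0.6537 0.0031 0.3663] tooly 20.4 shift [ 0.1484 -0.1247 -0.2801] turn 92.4 q7 0.52 F [-0.2 -0.8 -0.1] w 0.086
clk 7.45 tcp [0.6537 0.0031 0.3663] tooly 20.4 shift [ 0.152  -0.0125  0.0138] turn -1.3 q7 0.52 F [-0.2 -0.8 -0.1] w 0.086
clk 7.45 tcp [0.6537 0.0031 0.3663] tooly 20.4 shift [ 0.1498  0.1352 -0.1917] turn 107.2 q7 0.52 F [-0.2 -0.8 -0.1] w 0.086
```

{"fn": "servo_tool", "kwargs": {"motion": [[0.04, -0.0125, 0.0138, -1.3, -1], [0.08, -0.0125, 0.0138, -1.3, -0.5], [0.12, -0.0125, 0.0138, -1.3, -0.2], [0.152, -0.0125, 0.0138, -1.3, -0.2], [0.152, -0.0125, 0.0138, -1.3, 1], [0.152, -0.0125, 0.0138, -1.3, 1], [0.152, -0.0125, 0.0138, -1.3, 1], [0.152, -0.0125, 0.0138, -1.3, 1]], "force": 50}}

```text
clock: 8.25
tcp_pos: [0.6733, -0.0035, 0.2167]
orientation: [-0.294, 1.536, 0.298]
contact_force: [0.1, -0.6, -1.0]
grip_width: 0.0183
```

```bash
python3 - <<'E'
from h import *
# slot 3: flipped, mid at tray (1.0,56.4+0.7)mm (tray centre est), yaw 103.1
O=np.array([.49,-.2357]); mid=O+rot(-76.9,[.001,.0573])
move(mid+rot(103.1,[-.028,.003]),13.2,.275)
E
```

```text
clk 8.25 tcp [ 0.6733 -0.0035  0.2167] tooly 21.7 shift [-0.0613 -0.1849 -0.2057] turn 8.5 q7 0.63 F [ 0.1 -0.6 -1. ] w 0.018
```

{"fn": "servo_tool", "kwargs": {"motion": [[-0.045, 0, 0, 0, 1], [-0.09, 0, 0, 0, 1], [-0.12, -0.03, -0.033, 2, 1], [-0.12, -0.06, -0.067, 4, 1], [-0.12, -0.09, -0.1, 6, 1], [-0.12, -0.12, -0.134, 8.5, 1], [-0.12, -0.15, -0.167, 8.5, 1], [-0.12, -0.185, -0.206, 8.5, 1]]}}

```text
clock: 9.05
tcp_pos: [0.5489, -0.2508, 0.3352]
orientation: [-0.178, 1.546, 0.184]
contact_force: [0.6, -0.7, -2.4]
grip_width: 0.019
```

{"fn": "servo_tool", "kwargs": {"motion": [[0.0, -0.003, -0.003, 0, 1], [0.03, -0.003, -0.003, 0, 1], [0.06, -0.003, -0.003, 0, 1], [0.06, -0.003, -0.003, 0, 1]]}}

```text
clock: 9.45
tcp_pos: [0.5465, -0.2531, 0.2729]
orientation: [-0.176, 1.551, 0.186]
contact_force: [-0.2, 0.8, -1.8]
grip_width: 0.0191
```

```bash
python3 - <<'E'
from h import *
O=np.array([.49,-.2357]); mid=O+rot(-76.9,[.001,.0573])
move(mid+rot(103.1,[-.028,.003]),13.2,.275)
c=cam("wrist"); np.save("c5.npy",c[1]); f=grab_frame("wrist"); cv2.imwrite("pics/w5.png",cv2.cvtColor(f,cv2.COLOR_RGB2BGR))
E
```

```text
clk 9.45 tcp [ 0.5465 -0.2531  0.2729] tooly 13.2 shift [-0.0021  0.0007  0.0032] turn 0.0 q7 0.92 F [-0.2  0.8 -1.8] w 0.019
```

View pics/w5.png

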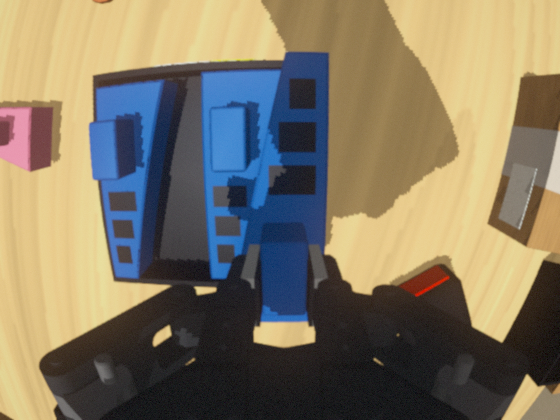

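Wrist view 5: wedge 0 is at (130,180), placed wedge C at (235,180) and the held wedge B's thin end at (305,55). The tray's far rim is at row ~65.

```bash
python3 - <<'E'
from h import *
f=cv2.cvtColor(cv2.imread("pics/w5.png"),cv2.COLOR_BGR2RGB); h=cv2.cvtColor(f,cv2.COLOR_RGB2HSV); b=blue(f)[0]
K,_=cam("wrist"); c=(K,np.load("c5.npy"))
for r in(70,85,100,130,160,200,230):
    B=b[r]>0; w=(h[r,:,2]>110)&~B; lab=np.where(B,1,np.where(w,2,0)); e=np.flatnonzero(np.diff(lab)); print(r,[(int(i)+.5,int(lab[i]),int(lab[i+1])) for i in e if 80<i<340])
print([(r,f[r,305].tolist()) for r in range(46,62,2)],[(r,f[r,240].tolist()) for r in range(56,82,2)])
E
```

```text
70 [(130.5, 2, 0), (228.5, 0, 2), (229.5, 2, 1), (327.5, 1, 0), (328.5, 0, 2)]
85 [(93.5, 2, 0), (112.5, 0, 2), (115.5, 2, 1), (117.5, 1, 2), (119.5, 2, 1), (163.5, 1, 0), (200.5, 0, 1), (288.5, 1, 0), (315.5, 0, 1), (327.5, 1, 0), (328.5, 0, 2)]
100 [(93.5, 2, 0), (95.5, 0, 2), (96.5, 2, 1), (160.5, 1, 0), (161.5, 0, 1), (163.5, 1, 0), (164.5, 0, 1), (166.5, 1, 0), (168.5, 0, 1), (172.5, 1, 0), (200.5, 0, 1), (289.5, 1, 0), (314.5, 0, 1), (327.5, 1, 0), (328.5, 0, 2)]
130 [(89.5, 2, 1), (116.5, 1, 0), (123.5, 0, 1), (126.5, 1, 0), (128.5, 0, 1), (129.5, 1, 0), (130.5, 0, 1), (169.5, 1, 0), (200.5, 0, 2), (201.5, 2, 1), (280.5, 1, 0), (284.5, 0, 1), (285.5, 1, 0), (314.5, 0, 1), (327.5, 1, 0), (328.5, 0, 2)]
160 [(91.5, 2, 1), (118.5, 1, 0), (126.5, 0, 1), (163.5, 1, 0), (165.5, 0, 1), (166.5, 1, 0), (201.5, 0, 2), (202.5, 2, 1), (239.5, 1, 2), (240.5, 2, 1), (326.5, 1, 0), (327.5, 0, 2)]
200 [(100.5, 2, 0), (102.5, 0, 1), (108.5, 1, 2), (109.5, 2, 0), (134.5, 0, 2), (135.5, 2, 1), (158.5, 1, 0), (204.5, 0, 1), (213.5, 1, 2), (214.5, 2, 0), (230.5, 0, 1), (231.5, 1, 0), (234.5, 0, 1), (235.5, 1, 0), (237.5, 0, 1), (239.5, 1, 0), (240.5, 0, 1), (242.5, 1, 0), (244.5, 0, 1), (252.5, 1, 2), (253.5, 2, 1), (325.5, 1, 0), (326.5, 0, 2)]
230 [(104.5, 2, 0), (106.5, 0, 2), (107.5, 2, 1), (112.5, 1, 2), (113.5, 2, 0), (132.5, 0, 1), (154.5, 1, 0), (206.5, 0, 1), (211.5, 1, 2), (212.5, 2, 1), (215.5, 1, 0), (239.5, 0, 1), (323.5, 1, 0), (325.5, 0, 2)]
[(46, [157, 131, 86]), (48, [157, 132, 85]), (50, [152, 130, 88]), (52, [80, 81, 106]), (54, [51, 69, 113]), (56, [49, 69, 116]), (58, [49, 70, 118]), (60, [47, 71, 116])] [(56, [229, 201, 141]), (58, [228, 206, 126]), (60, [183, 178, 81]), (62, [90, 79, 73]), (64, [92, 80, 80]), (66, [89, 80, 81]), (68, [65, 57, 60]), (70, [63, 84, 137]), (72, [75, 125, 196]), (74, [78, 132, 203]), (76, [76, 133, 204]), (78, [77, 134, 204]), (80, [73, 133, 203])]
```

```bash
python3 - <<'E'
from h import *
K,_=cam("wrist"); c=(K,np.load("c5.npy"))
print("rimL",tr("wrist",c,[(93.5,85),(100.5,200),(104.5,230)],.034),"rim far",tr("wrist",c,[(240,61)],.034))
print("w0",tr("wrist",c,[(96,100),(102.5,200),(107,230)],.041))
print("w2",tr("wrist",c,[(200.5,85),(201,130),(204.5,200),(206.5,230),(240,70)],.041))
print("held",tr("wrist",c,[(327.5,85),(327.5,130),(325.5,200),(323.8,230),(305,52)],.0922))
print("held slant",tr("wrist",c,[(289,85)],.0922))
E
```

```text
rimL [[-70.2, -79.5], [13.5, -79.8], [36.7, -80.1]] rim far [[-76.9, 26.8]]
w0 [[-58.4, -73.1], [11.8, -73.7], [34.2, -73.5]]
w2 [[-61.4, 2.8], [-32.9, 2.8], [12.2, 3.1], [32.8, 3.2], [-69.8, 27.6]]
held [[-54.8, 73.8], [-33.8, 74.0], [-0.5, 73.9], [14.7, 73.7], [-70.2, 63.4]]
held slant [[-54.4, 56.1]]
```

{"fn": "servo_tool", "kwargs": {"motion": [[0.01, -0.001, 0.002, 0, 1], [0.02, -0.001, 0.002, 0, 1], [0.03, -0.001, 0.002, 0, 1], [0.038, -0.001, 0.002, 0, 1], [0.044, -0.001, 0.002, 0, 1], [0.048, -0.001, 0.002, 0, 1], [0.052, -0.001, 0.002, 0, 1], [0.053, -0.001, 0.002, 0, 1]]}}

```text
clock: 10.3
tcp_pos: [0.5481, -0.2548, 0.2209]
orientation: [-0.175, 1.553, 0.184]
contact_force: [-6.8, -0.8, 1.5]
grip_width: 0.0192
```

{"fn": "servo_tool", "kwargs": {"motion": [[0.0, 0, 0, 0, 0], [0, 0, 0, 0, 0], [0, 0, 0, 0, 0], [-0.045, 0, 0, 0, 0], [-0.09, 0, 0, 8, 0], [-0.12, 0.03, 0, 16, -1], [-0.14, 0.07, -0.01, 24, -1], [-0.14, 0.11, -0.014, 32, -1]]}}

```text
clock: 11.1
tcp_pos: [0.5083, -0.1519, 0.3641]
orientation: [0.271, 1.54, -0.256]
contact_force: [1.2, 0.7, -0.4]
grip_width: 0.0835
```

```bash
python3 - <<'E'
from h import *
move([.445,.062],-87,.36)
E
```

```text
clk 11.1 tcp [ 0.5083 -0.1519  0.3641] tooly -19.3 shift [ 0.0045  0.1809 -0.1305] turn 67.7 q7 0.17 F [ 1.2  0.7 -0.4] w 0.084
```

{"fn": "servo_tool", "kwargs": {"motion": [[0, 0.03, -0.02, 8.5, -1], [0, 0.06, -0.04, 17, -1], [0, 0.09, -0.06, 25.5, -1], [0, 0.12, -0.08, 34, -1], [0, 0.15, -0.1, 42.5, -1], [0, 0.181, -0.13, 51, -1], [0, 0.181, -0.13, 59.5, -1], [0, 0.181, -0.13, 67.7, -1]]}}

```text
clock: 11.9
tcp_pos: [0.445, 0.0642, 0.3647]
orientation: [1.178, 1.231, -1.149]
contact_force: [0.7, -0.4, -0.6]
grip_width: 0.0851
```

```bash
python3 - <<'E'
from h import *
c=cam("wrist"); f=grab_frame("wrist"); cv2.imwrite("pics/w6.png",cv2.cvtColor(f,cv2.COLOR_RGB2BGR))
for q in quads("wrist",f,.036,c):
    if not q[4]: move(q[0]+rot(q[1],[-.028,.003]),q[1]-90,.2145)
E
```

```text
wrist mid [ 0.4343 -0.2313] yaw -80.2 rib [ 0.4325 -0.2032] L [0.064 0.105 0.042 0.115] ok 1.0 edge True px (529, 225)
wrist mid [0.4555 0.0621] yaw 3.2 rib [0.4274 0.0635] L [0.05  0.137 0.018 0.14 ] ok 1.0 edge False px (284, 184)
wrist mid [ 0.523  -0.2083] yaw 102.2 rib [ 0.526  -0.2363] L [0.078 0.107 0.075 0.104] ok -1.0 edge True px (528, 148)
clk 11.95 tcp [0.4453 0.0636 0.3647] tooly -87.0 shift [ 0.1499 -0.0204  0.0002] turn -0.2 q7 -1.39 F [0.9 1.1 0.5] w 0.085
```

{"fn": "servo_tool", "kwargs": {"motion": [[0.04, -0.016, 0, 0, -1], [0.08, -0.016, 0, 0, -0.5], [0.12, -0.016, 0, 0, -0.2], [0.15, -0.016, 0, 0, -0.2], [0.15, -0.016, 0, 0, 1], [0.15, -0.016, 0, 0, 1], [0.15, -0.016, 0, 0, 1], [0.15, -0.016, 0, 0, 1]], "force": 50}}

```text
clock: 12.75
tcp_pos: [0.4322, 0.0642, 0.2157]
orientation: [1.185, 1.226, -1.152]
contact_force: [0.2, 0.1, -2.8]
grip_width: 0.0188
```

```bash
python3 - <<'E'
from h import *
# slot 1 hover, flipped; arm frame ~2.1 mm less than camera frame
O=np.array([.49,-.2357]); mid=O+rot(-76.9,[.001,-.0188])
o=get_obs(); d=o["tcp_pos"][:2]-np.array([.4555,.0621]); g=rot(-3.2,d); print("grasp in wedge",g)
move(mid+rot(103.1,[g[0],.003]),13.2,.275)
E
```

```text
grasp in wedge [-0.02313618  0.00336246]
clk 12.75 tcp [0.4322 0.0642 0.2157] tooly -86.9 shift [-0.0614  0.0256  0.3296] turn -100.1 q7 -1.08 F [ 0.2  0.1 -2.8] w 0.019
```

{"fn": "servo_tool", "kwargs": {"motion": [[-0.045, 0, 0, 0, 1], [-0.09, 0, 0.0, -8, 1], [-0.13, -0.01, 0.03, -16, 1], [-0.14, -0.01, 0.07, -24.5, 1], [-0.14, -0.01, 0.11, -33, 1], [-0.14, -0.005, 0.15, -41.5, 1], [-0.14, 0, 0.19, -50, 1], [-0.14, 0.01, 0.23, -58, 1]]}}

```text
clock: 13.55
tcp_pos: [0.4486, -0.1549, 0.3551]
orientation: [0.476, 1.504, -0.453]
contact_force: [0.9, 0.6, -1.5]
grip_width: 0.019
```

```bash
python3 - <<'E'
from h import *
O=np.array([.49,-.2357]); mid=O+rot(-76.9,[.001,-.0188])
move(mid+rot(103.1,[-.0231,.003]),13.2,.275)
E
```

```text
clk 13.55 tcp [ 0.4486 -0.1549  0.3551] tooly -34.1 shift [ 0.0796 -0.0777  0.0815] turn -47.3 q7 -0.05 F [ 0.9  0.6 -1.5] w 0.019
```

{"fn": "servo_tool", "kwargs": {"motion": [[0, -0.025, 0.025, -8.5, 1], [0, -0.05, 0.05, -17, 1], [0, -0.0777, 0.0815, -25.5, 1], [0.01, -0.0777, 0.0815, -34, 1], [0.03, -0.0777, 0.0815, -42, 1], [0.05, -0.0777, 0.0815, -47.3, 1], [0.0796, -0.0777, 0.0815, -47.3, 1], [0.0796, -0.0777, 0.0815, -47.3, 1]]}}

```text
clock: 14.35
tcp_pos: [0.473, -0.2629, 0.273]
orientation: [-0.174, 1.547, 0.189]
contact_force: [-1.7, 0.9, -2.0]
grip_width: 0.019
```

```bash
python3 - <<'E'
from h import *
O=np.array([.49,-.2357]); mid=O+rot(-76.9,[.001,-.0188])
move(mid+rot(103.1,[-.0231,.003]),13.2,.275)
c=cam("wrist"); np.save("c7.npy",c[1]); f=grab_frame("wrist"); g=cv2.cvtColor(f,cv2.COLOR_RGB2BGR); cv2.imwrite("pics/w7.png",g)
cv2.imwrite("pics/w7c.png",cv2.resize(g[20:310,80:470],(780,580),interpolation=cv2.INTER_CUBIC))
h=cv2.cvtColor(f,cv2.COLOR_RGB2HSV); b=blue(f)[0]
for r in(70,85,100,115,130,160,200,230):
    B=b[r]>0; w=(h[r,:,2]>110)&~B; lab=np.where(B,1,np.where(w,2,0)); e=np.flatnonzero(np.diff(lab)); print(r,[(int(i)+.5,int(lab[i]),int(lab[i+1])) for i in e if 80<i<480])
E
```

```text
clk 14.35 tcp [ 0.473  -0.2629  0.273 ] tooly 13.3 shift [-0.002  -0.0014  0.001 ] turn 0.1 q7 1.01 F [-1.7  0.9 -2. ] w 0.019
70 []
85 [(189.5, 2, 0), (284.5, 0, 1), (379.5, 1, 0), (430.5, 0, 2)]
100 [(189.5, 2, 0), (194.5, 0, 2), (195.5, 2, 1), (275.5, 1, 0), (279.5, 0, 1), (290.5, 1, 0), (305.5, 0, 1), (306.5, 1, 0), (309.5, 0, 1), (311.5, 1, 0), (312.5, 0, 1), (424.5, 1, 2), (425.5, 2, 0), (430.5, 0, 2)]
115 [(189.5, 2, 0), (194.5, 0, 2), (195.5, 2, 1), (272.5, 1, 0), (275.5, 0, 1), (291.5, 1, 0), (315.5, 0, 1), (402.5, 1, 0), (419.5, 0, 1), (425.5, 1, 0), (429.5, 0, 2)]
130 [(189.5, 2, 0), (194.5, 0, 2), (196.5, 2, 1), (269.5, 1, 0), (271.5, 0, 1), (402.5, 1, 0), (418.5, 0, 1), (424.5, 1, 0), (428.5, 0, 2)]
160 [(190.5, 2, 0), (195.5, 0, 2), (196.5, 2, 1), (270.5, 1, 2), (271.5, 2, 1), (280.5, 1, 2), (281.5, 2, 0), (290.5, 0, 1), (291.5, 1, 0), (297.5, 0, 1), (299.5, 1, 0), (315.5, 0, 1), (394.5, 1, 0), (416.5, 0, 1), (423.5, 1, 0), (427.5, 0, 2)]
200 [(192.5, 2, 0), (197.5, 0, 2), (198.5, 2, 1), (254.5, 1, 0), (256.5, 0, 1), (271.5, 1, 0), (273.5, 0, 1), (274.5, 1, 0), (277.5, 0, 1), (278.5, 1, 0), (315.5, 0, 1), (329.5, 1, 0), (358.5, 0, 1), (419.5, 1, 0), (422.5, 0, 2)]
230 [(194.5, 2, 0), (200.5, 0, 1), (247.5, 1, 0), (250.5, 0, 1), (327.5, 1, 0), (348.5, 0, 1), (417.5, 1, 2)]
```

View pics/w7c.png

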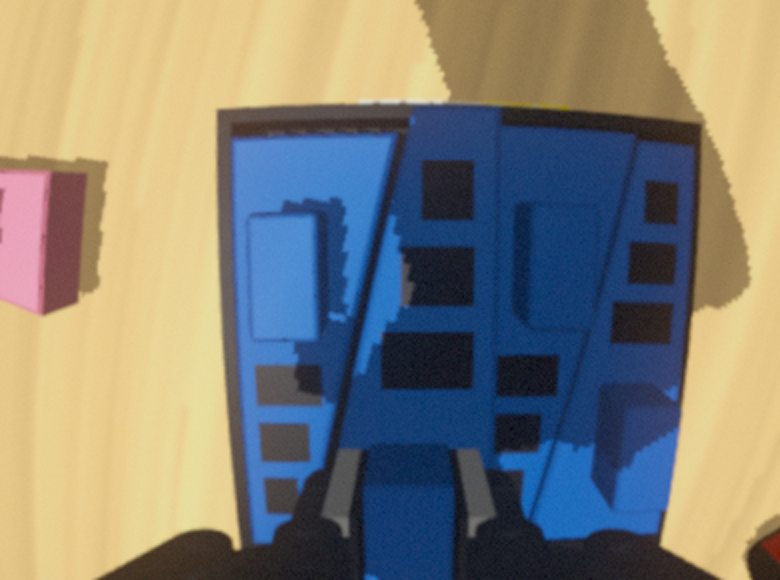

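Wrist view 7: the gap for the last wedge lies between wedge 0 (275,115) and wedge C. The held wedge's thin end is at (305,75) and its straight edge at column ~330. Wedge B sits flat along the right wall, column ~424.

```bash
python3 - <<'E'
from h import *
K,_=cam("wrist"); c=(K,np.load("c7.npy"))
print("rim",tr("wrist",c,[(189.5,100),(430.5,100),(190.5,160),(427.5,160)],.034))
print("w0 left",tr("wrist",c,[(195,100),(196,160)],.041),"slant",tr("wrist",c,[(275.5,100),(272.5,115),(247.5,230)],.041))
print("w3 right",tr("wrist",c,[(425,115),(423.5,160)],.041))
f=cv2.cvtColor(cv2.imread("pics/w7.png"),cv2.COLOR_BGR2RGB).astype(int)
for r in(78,100,110,150,180): print(r,[(x,int(f[r-2:r+3,x].mean(0)[2])) for x in range(322,338)])
z=.273-.2157+.036
print("held right",tr("wrist",c,[(329.5,78),(328.5,150),(327.5,190)],z),"slant",tr("wrist",c,[(284,85)],z), "w2 left",tr("wrist",c,[(330.5,83)],.041))
print("thin end",tr("wrist",c,[(305,73)],z),"w0 end",tr("wrist",c,[(240,87)],.041),"rimfar",tr("wrist",c,[(260,71)],.034))
E
```

```text
rim [[-60.5, -79.4], [-64.3, 81.6], [-21.0, -79.8], [-22.5, 81.3]]
w0 left [[-59.8, -73.9], [-21.7, -74.2]] slant [[-58.4, -23.7], [-49.1, -25.5], [24.9, -42.2]]
w3 right [[-53.2, 74.2], [-23.1, 74.8]]
78 [(322, 115), (323, 117), (324, 117), (325, 116), (326, 115), (327, 109), (328, 102), (329, 95), (330, 75), (331, 47), (332, 34), (333, 35), (334, 36), (335, 36), (336, 34), (337, 34)]
100 [(322, 118), (323, 117), (324, 117), (325, 117), (326, 115), (327, 109), (328, 103), (329, 103), (330, 108), (331, 115), (332, 114), (333, 115), (334, 115), (335, 115), (336, 115), (337, 115)]
110 [(322, 118), (323, 117), (324, 116), (325, 116), (326, 114), (327, 109), (328, 102), (329, 103), (330, 109), (331, 114), (332, 114), (333, 115), (334, 113), (335, 115), (336, 113), (337, 114)]
150 [(322, 116), (323, 117), (324, 116), (325, 115), (326, 111), (327, 107), (328, 104), (329, 105), (330, 111), (331, 114), (332, 115), (333, 115), (334, 114), (335, 110), (336, 94), (337, 78)]
180 [(322, 115), (323, 115), (324, 115), (325, 114), (326, 107), (327, 104), (328, 103), (329, 109), (330, 113), (331, 114), (332, 114), (333, 113), (334, 113), (335, 113), (336, 114), (337, 109)]
held right [[-65.7, 1.3], [-32.2, 1.3], [-13.2, 1.4]] slant [[-61.9, -19.4]] w2 left [[-69.7, 10.1]]
thin end [[-67.7, -9.9]] w0 end [[-66.8, -45.4]] rimfar [[-77.8, -33.6]]
```

{"fn": "servo_tool", "kwargs": {"motion": [[0.01, 0, -0.0003, 0, 1], [0.02, 0, -0.0003, 0, 1], [0.03, 0, -0.0003, 0, 1], [0.038, 0, -0.0003, 0, 1], [0.044, 0, -0.0003, 0, 1], [0.048, 0, -0.0003, 0, 1], [0.052, 0, -0.0003, 0, 1], [0.053, 0, -0.0003, 0, 1]]}}

```text
clock: 15.2
tcp_pos: [0.474, -0.263, 0.2211]
orientation: [-0.174, 1.546, 0.188]
contact_force: [-2.8, -0.6, -0.2]
grip_width: 0.019
```

{"fn": "servo_tool", "kwargs": {"motion": [[0.002, 0, 0, 0, 1], [0.002, 0, 0, 0, 1], [0.002, 0, 0, 0, 0.2], [0.002, 0, 0, 0, 0], [0, 0, 0, 0, 0], [-0.04, 0, 0, 0, 0], [-0.09, 0, 0, 0, 0], [-0.14, 0, 0, 0, -1]]}}

```text
clock: 16.0
tcp_pos: [0.4716, -0.2644, 0.3625]
orientation: [-0.174, 1.547, 0.188]
contact_force: [0.9, 0.0, 0.6]
grip_width: 0.0559
```

{"fn": "servo_tool", "kwargs": {"motion": [[-0.04, 0, 0, 0, -1], [-0.04, -0.04, 0.02, 0, -1], [-0.04, -0.08, 0.02, 0, -1], [-0.04, -0.08, 0.02, 0, -1]]}}

```text
clock: 16.4
tcp_pos: [0.5089, -0.3423, 0.4034]
orientation: [-0.175, 1.546, 0.181]
contact_force: [-1.1, 0.1, 0.2]
grip_width: 0.0854
```

```bash
python3 - <<'E'
from h import *
move([.49,-.23],13.2,.36)
c=cam("wrist"); np.save("c8.npy",c[1]); g=cv2.cvtColor(grab_frame("wrist"),cv2.COLOR_RGB2BGR); cv2.imwrite("pics/w8.png",g)
s=[cv2.cvtColor(grab_frame(n),cv2.COLOR_RGB2BGR) for n in("scene","side")]
for n,i in zip(("scene","side"),s): cv2.imwrite(f"pics/{n}8.png",i)
a=cv2.resize(g,(400,300)); 
cv2.imwrite("pics/fin.png",np.vstack([np.hstack([cv2.resize(g,(400,300)),cv2.resize(s[0][130:235,160:300],(400,300))]),np.hstack([cv2.resize(s[1],(400,300)),cv2.resize(s[1][225:345,270:430],(400,300))])]))
E
```

```text
clk 16.4 tcp [ 0.5089 -0.3423  0.4034] tooly 13.0 shift [0.0438 0.1136 0.0061] turn -0.2 q7 1.02 F [-1.1  0.1  0.2] w 0.085
```

View pics/fin.png

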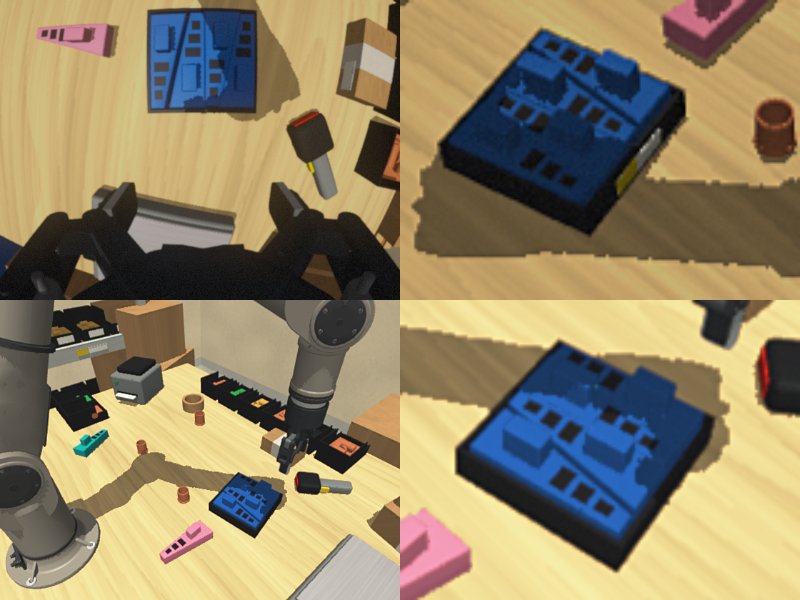

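All four wedges are packed head to tail with ribs up and tops level. The bystanders and look-alikes are in place, and the gripper is clear and open.

```bash
python3 -c "
from bench import *
print(hand_in(), get_obs()['clock'])"
```

```text
the job is handed in; nothing more can be done
the job is handed in; nothing more can be done
```

The job is handed in. The three loose blue wedges are in the tray beside wedge 0, thick and thin ends alternating, ribs up, and released. It took about 16.5 s.

**Final check:** The last wrist, scene and side pictures show all four wedges side by side, with their tops looking level. The bystanders seen in them, and the pink and turquoise look-alikes, appear unmoved. The gripper stood open and clear. I judged flatness by eye from these pictures and from the tool heights at set-down, which were within about 1 mm of what a wedge on the tray floor should give.

**Disagreements and contact:**
- **Position readings:** Camera and arm readings differed by about 1–2 mm across the tray. I corrected for this at each hover.
- **Wall contact:** The wedge along the +y wall pressed it with about 7 N sideways as it went down. That is well under the limit.

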